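# Deal the second round of tape rolls into the kit trays

## Task

Each of the two grey kit trays has had its first roll of tape; now deal the second round from the loose rolls of the same size standing on the table between the trays: one roll into the tray on the robot's left first, then one into the tray on its right, so that both hold two. Put each roll flat on the tray's floor beside the roll already there and let go; the big roll, the narrow roll and the jar do not belong in the trays.

Things in the scene. Friction and masses are not known exactly. Their poses are not given: they have to be found in the camera images.
- roll_a: First loose roll of tan sports tape standing flat on the table: a rigid ring, 56 mm outer diameter, 38 mm high, 30 mm open core, about 90 g; at least 25 mm free all round. Origin: centre of its underside; z up along the core. Interchangeable with its twin. Bystanders near it: a big roll (84 wide, 50 high), a narrow one (56 wide, only 14 high), a jar (50 wide, 60 high).
- roll_b: Second loose roll of tan sports tape standing flat on the table: a rigid ring, 56 mm outer diameter, 38 mm high, 30 mm open core, about 90 g; at least 25 mm free all round. Origin: centre of its underside; z up along the core. Interchangeable with its twin. Bystanders near it: a big roll (84 wide, 50 high), a narrow one (56 wide, only 14 high), a jar (50 wide, 60 high).
- tray_left: Robot's left (+y), served first: fixed shallow grey tray, 198 mm long (x axis, pointing away from the robot within 17 degrees), 118 wide (y), 16 high, walls and floor 4 thick. Origin: centre of its underside. It holds one 56 mm roll in its far half, centred 45 mm (give or take 4) along +x; the near half is free: best place for the new roll's centre is 42 mm along -x, 4 mm up.
- tray_right: Robot's right (-y), served second: fixed shallow grey tray, 198 mm long (x axis, pointing away from the robot within 17 degrees), 118 wide (y), 16 high, walls and floor 4 thick. Origin: centre of its underside. It holds one 56 mm roll in its far half, centred 45 mm (give or take 4) along +x; the near half is free: best place for the new roll's centre is 42 mm along -x, 4 mm up.

How it is judged:
On the way:
1. one loose roll lies flat in the left tray, let go, while the other is not yet in the right tray ((((x of roll_a in the frame of tray_left between -0.08 and 0.08 m and y of roll_a in the frame of tray_left between -0.045 and 0.045 m and z of roll_a in the frame of tray_left between -0.004 and 0.01 m and angle between roll_a's own z axis and vertical below 0.17 rad) and (contact force between the fingers and roll_a below 0.2 N and linear speed of roll_a below 0.03 m/s) and not (x of roll_b in the frame of tray_right between -0.08 and 0.08 m and y of roll_b in the frame of tray_right between -0.045 and 0.045 m and z of roll_b in the frame of tray_right between -0.004 and 0.01 m and angle between roll_b's own z axis and vertical below 0.17 rad)) or ((x of roll_b in the frame of tray_left between -0.08 and 0.08 m and y of roll_b in the frame of tray_left between -0.045 and 0.045 m and z of roll_b in the frame of tray_left between -0.004 and 0.01 m and angle between roll_b's own z axis and vertical below 0.17 rad) and (contact force between the fingers and roll_b below 0.2 N and linear speed of roll_b below 0.03 m/s) and not (x of roll_a in the frame of tray_right between -0.08 and 0.08 m and y of roll_a in the frame of tray_right between -0.045 and 0.045 m and z of roll_a in the frame of tray_right between -0.004 and 0.01 m and angle between roll_a's own z axis and vertical below 0.17 rad)))), for 0.2 s.
At the end, for the whole second after the job is handed in: One loose roll is in the left tray, the other in the right: centre within 80 mm along and 45 mm across of the tray's centre, standing on its floor (underside less than 10 mm above the tray's), tilted under 10 degrees, at rest and let go ((((x of roll_a in the frame of tray_left between -0.08 and 0.08 m and y of roll_a in the frame of tray_left between -0.045 and 0.045 m and z of roll_a in the frame of tray_left between -0.004 and 0.01 m and angle between roll_a's own z axis and vertical below 0.17 rad) and (x of roll_b in the frame of tray_right between -0.08 and 0.08 m and y of roll_b in the frame of tray_right between -0.045 and 0.045 m and z of roll_b in the frame of tray_right between -0.004 and 0.01 m and angle between roll_b's own z axis and vertical below 0.17 rad) and (contact force between the fingers and roll_a below 0.2 N and linear speed of roll_a below 0.03 m/s) and (contact force between the fingers and roll_b below 0.2 N and linear speed of roll_b below 0.03 m/s)) or ((x of roll_b in the frame of tray_left between -0.08 and 0.08 m and y of roll_b in the frame of tray_left between -0.045 and 0.045 m and z of roll_b in the frame of tray_left between -0.004 and 0.01 m and angle between roll_b's own z axis and vertical below 0.17 rad) and (x of roll_a in the frame of tray_right between -0.08 and 0.08 m and y of roll_a in the frame of tray_right between -0.045 and 0.045 m and z of roll_a in the frame of tray_right between -0.004 and 0.01 m and angle between roll_a's own z axis and vertical below 0.17 rad) and (contact force between the fingers and roll_b below 0.2 N and linear speed of roll_b below 0.03 m/s) and (contact force between the fingers and roll_a below 0.2 N and linear speed of roll_a below 0.03 m/s)))); the robot touches nothing.
It also fails if it takes over 51 s, if anything falls off the work surface, if the arm or the gripper's body presses on something with over 40 N, if the wrist force passes 120 N, or if a joint passes its speed limit or range.

## Robot

A 7-joint arm with a two-finger parallel gripper is mounted at the origin on the work surface. World frame = base frame: x ahead of the robot, y to its left, z up, the work surface at z = 0. Lengths are in m, angles in rad, forces in N, time in s.
With the tool pointing down it reaches from about 0.425 to 0.875 m from the base axis. Payload 4.7 kg.
Tool frame: the origin (TCP) lies between the finger pads; the fingertips stand ctrl.tip_reach ahead of it and the grasp point (between the pads) lies 5 mm behind it (ctrl.tip_reach is the distance from the TCP to the fingertips, in m); z points along the fingers, y is the direction in which the jaws open and shut (so a half turn about z gives the same grasp; the last joint's range is limited). The gripper opens to 87 mm and grips with 3 to 60 N. Pads are 19 mm wide; open, the fingers measure 117 mm over their backs; the gripper's body (75 mm by 190 mm) begins 51 mm behind the grasp point.
Start: joints at [-1.189, 0.321, -0.07, 1.45, 0.023, 1.371, -0.057], TCP at [0.234, 0.607, 0.237] pointing down, gripper open.
Joint ranges: [-2.86, 2.86], [-0.3, 2.09], [-1.38, 1.24], [0.06, 2.45], [-1.56, 4.7], [0.09, 2.05], [-2.69, 2.69]. Speed limits (rad/s): [2.57, 2.57, 3.14, 3.14, 3.14, 3.14, 3.14].

## Interface

Orientations are given as a rotation vector (axis times angle).
In Python, from bench import ctrl gives the robot as it stands.
- The arm moves only by the shell command python3 -m handwheel 'ROWS' [FORCE]. ROWS is JSON, a list of rows, each a list of 7 numbers: the shift along the tool's x, y, z in mm, then the turn, a rotation vector about the tool's x, y, z in rad, then the gripper's target within -1 to 1 (shut at 1, half-way at 0, fully open at -1). In form: [[dx, dy, dz, ax, ay, az, grip], ...]. A call has 1 to 12 rows; each row is the pose to reach, as a shift and turn from the pose commanded when the call began, along the tool's axes at that moment; what a row does not reach only later rows make up. A row lasts 1/8 s, in which the tool goes at most 62.5 mm and 10.7 degrees, less where a joint would pass 70% of its speed; a pose out of reach is approached as far as the arm can. A call with a gripper value outside its range is refused whole. The fingers move at their own pace and stop on an object; FORCE is the grip in N (left out, the last holds). Time passes only in rows, so rows that repeat a pose let the fingers close. It gives the time, the measured TCP pose, the force and the opening at its end, in the units of the state.
- ctrl.get_state(): the state, without advancing time (a new reading comes with each control period).
- ctrl.get_image(name): name is "side" or "top"; returns the picture (384x512x3 uint8, red, green, blue); there is no depth.
- ctrl.camera_model(name): a dict with "mtx" (3x3 intrinsics, pixels), "xyz" and "orientation" of the camera in the world. Camera axes: x right, y up, looking along -z (the intrinsics and any distortion apply to the point x, -y, -z); pixel columns grow to the right and rows downward; lengths in m; the calibration is good to about 2 mm. A picture is of the moment at which its call begins. camera_model takes no time and is no camera call.
- ctrl.close_job(): hands the job in, once; it reports no verdict.
The state is a dict: "time": time; "joint_positions": joint angles; "qd": joint speeds; "joint_torque": joint torques, N m; "position": TCP position; "tool_rot": TCP orientation; "ft_force": force on the tool from outside, world axes, zero at the start; "torque": the same for the moment, N m; "grip_width": opening from 0.0 (shut) to 1.0 (fully open).
Only numpy, scipy, OpenCV 4.12 (cv2) and the standard library are available. Lean on these libraries where they do the work, as an engineer would, in place of code of your own. Each camera call takes 0.05 s, during which the arm holds its last target.

## Working session

There is one attempt and no reset: what is moved stays moved. The work goes in short steps, Python scripts to look and compute and a shell command to move; the robot and the scene stay as the last step left them, time stands still between calls to the robot, and variables do not carry over. Pictures are saved under pics/ and viewed, and the job is handed in when it is done.

```bash
mkdir -p pics; ls; python3 - <<'E'
from bench import ctrl
import cv2
for n in("top","side"):
    im=ctrl.get_image(n); cv2.imwrite(f"pics/{n}0.png",im[:,:,::-1]); print(ctrl.camera_model(n))
print(ctrl.get_state(),ctrl.tip_reach)
E
```

```text
pics
{'mtx': array([[429.630395  ,   0.        , 259.55573983],
       [  0.        , 429.630395  , 190.98653311],
       [  0.        ,   0.        ,   1.        ]]), 'xyz': array([0.48626686, 0.01447439, 1.21820434]), 'orientation': array([ 0.01311771, -0.05775778, -1.55834553])}
{'mtx': array([[356.8343842 ,   0.        , 264.22593354],
       [  0.        , 356.8343842 , 188.13570815],
       [  0.        ,   0.        ,   1.        ]]), 'xyz': array([ 0.14057309, -0.38784833,  0.71603361]), 'orientation': array([ 0.65182348, -0.29081148, -0.83612909])}
{'time': 0.1, 'joint_positions': array([-1.18888008,  0.32175823, -0.07007788,  1.45159208,  0.02262354,
        1.37083664, -0.0568982 ]), 'qd': array([ 0.00047296, -0.00105249,  0.00092324, -0.00362324,  0.00025875,
        0.00220432, -0.00021782]), 'joint_torque': array([-1.02476392e-04, -4.92569768e+01, -4.05622758e-01, -3.13399851e+01,
       -6.40776032e-02,  3.94722121e-02,  7.98409428e-05]), 'position': array([0.23360219, 0.60603362, 0.23554515]), 'tool_rot': array([-5.74430163e-01, -3.08841565e+00,  2.82025275e-03]), 'ft_force': array([-0.57790832, -0.17350064,  0.19039606]), 'torque': array([ 0.02305695, -0.02491389,  0.01412878]), 'grip_width': 1.0013076982088656} 0.014
```

View pics/top0.png

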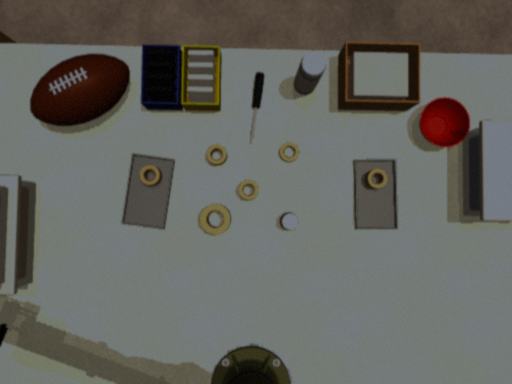

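View pics/side0.png

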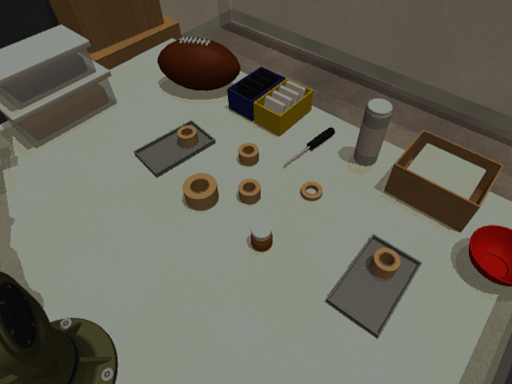

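Top view: the loose 38 mm rolls are at about (216,155) and (247,190). The narrow roll is at (289,152), the big one at (215,219) and the jar at (289,221). The trays are at about (149,190) (left) and (375,194) (right), each with one roll in its far half. The side view confirms the heights. Next I'll measure them.

```bash
cat > h.py <<'E'
import numpy as np, cv2
from scipy.spatial.transform import Rotation as R
from bench import ctrl
def ray(n,uv,z):
    m=ctrl.camera_model(n);K=m["mtx"];u=np.atleast_2d(uv).astype(float)
    d=np.c_[(u[:,0]-K[0,2])/K[0,0],-(u[:,1]-K[1,2])/K[1,1],-np.ones(len(u))]
    d=R.from_rotvec(m["orientation"]).apply(d); c=m["xyz"]
    return c+d*((z-c[2])/d[:,2])[:,None]
def proj(n,p):
    m=ctrl.camera_model(n);K=m["mtx"]
    q=R.from_rotvec(m["orientation"]).inv().apply(np.atleast_2d(p)-m["xyz"])
    return np.c_[K[0,2]+K[0,0]*q[:,0]/-q[:,2],K[1,2]-K[1,1]*q[:,1]/-q[:,2]]
E
python3 - <<'E'
from h import *
im=cv2.imread("pics/top0.png")
hsv=cv2.cvtColor(im,cv2.COLOR_BGR2HSV)
for p in [(216,147),(247,181),(140,210),(375,215),(250,250)]: print(p,hsv[p[1],p[0]])
m=((hsv[...,0]>10)&(hsv[...,0]<28)&(hsv[...,1]>70)).astype(np.uint8)
m[:135]=0;m[240:]=0
n,l,s,c=cv2.connectedComponentsWithStats(m)
for i in range(1,n):
    if s[i,4]>60:
        cn=max(cv2.findContours((l==i).astype(np.uint8),0,1)[0],key=cv2.contourArea)
        (x,y),r=cv2.minEnclosingCircle(cn)
        print(s[i],np.round((x,y,r),1),[np.round(ray("top",(x,y),z)[0,:2],4) for z in(.038,)], r*2*1.18/429.6)
# trays
g=im.copy()
big=cv2.resize(im[135:245,110:410],None,fx=2.6,fy=2.6,interpolation=cv2.INTER_CUBIC)
cv2.imwrite("pics/crop0.png",cv2.convertScaleAbs(big,alpha=1.8))
v=hsv[...,2].astype(int)
t=((v<120)).astype(np.uint8);t[:140]=0;t[240:]=0;t=cv2.morphologyEx(t,cv2.MORPH_CLOSE,np.ones((5,5)))
n,l,s,c=cv2.connectedComponentsWithStats(t)
for i in range(1,n):
    if s[i,4]>1500:
        cn=max(cv2.findContours((l==i).astype(np.uint8),0,1)[0],key=cv2.contourArea)
        rc=cv2.minAreaRect(cn);b=cv2.boxPoints(rc);w=ray("top",b,.016)
        print(s[i],rc,np.round(w,3).tolist(),w.mean(0),[np.linalg.norm(w[k]-w[k-1]).round(3) for k in range(4)])
E
```

```text
(216, 147) [ 22 134 101]
(247, 181) [ 26 107 117]
(140, 210) [30 23 79]
(375, 215) [17 27 84]
(250, 250) [ 94  17 122]
[279 143  20  19 219] [288.5 151.5   9.9] [array([ 0.6504, -0.0978])] 0.05422378172421588
[206 145  21  21 273] [216.  154.6  10.5] [array([0.6387, 0.1022])] 0.05758021592649889
[139 164  23  22 346] [150.  175.   11.4] [array([0.5798, 0.2815])] 0.06263588606978261
[364 168  24  21 356] [375.7 178.4  11.8] [array([ 0.5789, -0.3411])] 0.06460931518668346
[238 180  20  20 249] [247.7 189.4  10.3] [array([0.5439, 0.0139])] 0.05666989374427156
[ 18 187  12  53 434] [ 23.5 213.1  26.2] [array([0.4721, 0.6185])] 0.14380531755017611
[199 204  32  31 589] [214.5 218.8  15.8] [array([0.4622, 0.1036])] 0.08677150239713587
[ 409  140  103   98 3968] ((460.6297607421875, 181.2767791748047), (112.30648803710938, 69.74861907958984), 70.484130859375) [[0.692, -0.443, 0.016], [0.762, -0.634, 0.016], [0.46, -0.739, 0.016], [0.393, -0.549, 0.016]] [ 0.5765283 -0.5911624  0.016    ] [np.float64(0.317), np.float64(0.203), np.float64(0.319), np.float64(0.201)]
[ 116  146   64   94 3639] 
[... 198 characters left out ...]
2 0.29266488 0.016     ] [np.float64(0.167), np.float64(0.259), np.float64(0.168), np.float64(0.26)]
[ 347  157   56   76 3499] ((375.2735900878906, 194.20755004882812), (54.079345703125, 76.23233032226562), 2.4895529747009277) [[0.431, -0.265, 0.016], [0.646, -0.274, 0.016], [0.642, -0.429, 0.016], [0.426, -0.418, 0.016]] [ 0.53634646 -0.34650308  0.016     ] [np.float64(0.153), np.float64(0.215), np.float64(0.154), np.float64(0.216)]
[   0  170   49   70 2062] ((24.0, 204.5), (48.0, 69.0), 0.0) [[0.4, 0.691, 0.016], [0.59, 0.698, 0.016], [0.592, 0.567, 0.016], [0.401, 0.561, 0.016]] [0.49569311 0.62917475 0.016     ] [np.float64(0.13), np.float64(0.19), np.float64(0.131), np.float64(0.19)]
```

View pics/crop0.png

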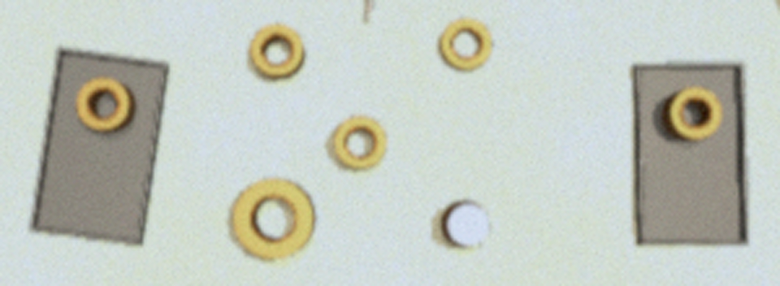

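The crop shows the tray corners: left at (59,50),(168,66),(143,243),(33,229) and right at (633,66),(743,66),(747,243),(638,243), in crop pixels. I'll compute the tray poses and cross-check the roll positions in the side view.

```bash
python3 - <<'E'
from h import *
C=dict(L=[(59,50),(168,66),(143,243),(33,229)],Rr=[(633,66),(743,66),(747,243),(638,243)])
for k,c in C.items():
    w=ray("top",np.array(c)/2.6+[110,135],.016); 
    ax=(w[0]+w[1]-w[2]-w[3])[:2];ax/=np.linalg.norm(ax);ce=w.mean(0)[:2]
    print(k,ce,np.degrees(np.arctan2(ax[1],ax[0])),[np.linalg.norm(w[i]-w[i-1]).round(3) for i in range(4)],"target",ce-.042*ax,"existing exp",ce+.045*ax)
im=cv2.imread("pics/side0.png")
for x,y in[(.6387,.1022),(.5439,.0139)]:
    t=np.linspace(0,6.3,24)
    for z,rr in((.038,.028),(.038,.015),(0,.028)):
        for u in proj("side",np.c_[x+rr*np.cos(t),y+rr*np.sin(t),0*t+z]): cv2.circle(im,tuple(int(round(q*8)) for q in u),4,(0,0,255),-1,shift=3)
cv2.imwrite("pics/side_ov.png",cv2.convertScaleAbs(cv2.resize(im[130:260,120:430],None,fx=2.5,fy=2.5),alpha=1.5))
from bench import ctrl
s=ctrl.get_state();M=R.from_rotvec(s["tool_rot"]).as_matrix();print(M.round(3),s["position"])
E
```

```text
L [0.53577108 0.28872332] -6.785327057329127 [np.float64(0.193), np.float64(0.118), np.float64(0.191), np.float64(0.118)] target [0.49406526 0.2936856 ] existing exp [0.5804559  0.28340658]
Rr [ 0.53564493 -0.34701852] 1.4182980624468908 [np.float64(0.192), np.float64(0.121), np.float64(0.193), np.float64(0.119)] target [ 0.4936578  -0.34805808] existing exp [ 0.58063114 -0.34590471]
[[-0.933  0.36  -0.001]
 [ 0.36   0.933 -0.002]
 [-0.    -0.002 -1.   ]] [0.23360219 0.60603362 0.23554515]
```

View pics/side_ov.png

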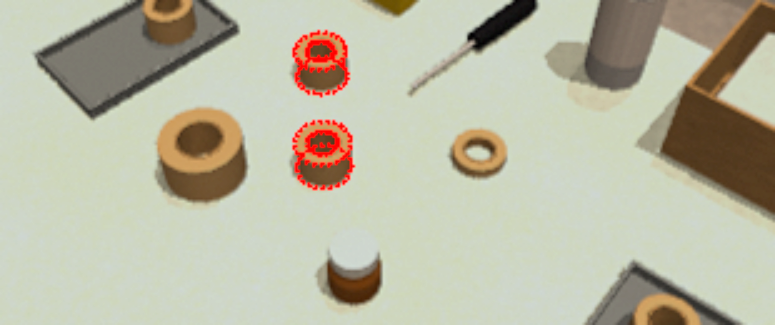

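The side overlay fits both loose rolls, confirming position and 38 mm height. Tray sizes (192x119 against 198x118) and the existing rolls' positions also agree. I'll write a helper for the deltas, then go to the far roll.

```bash
cat >> h.py <<'E'
def go(x,y,z,jaw):
    "delta in tool axes mm / rad to reach TCP xyz, pointing down, tool y at angle jaw deg"
    s=ctrl.get_state();R0=R.from_rotvec(s["tool_rot"])
    a=np.radians(jaw);ty=np.array([np.cos(a),np.sin(a),0]);tz=np.array([0,0,-1.]);M=np.c_[np.cross(ty,tz),ty,tz]
    d=R0.inv().apply(np.array([x,y,z])-s["position"])*1000
    print("d",d.round(1),"turn",(R0.inv()*R.from_matrix(M)).as_rotvec().round(3),"pos",s["position"].round(4),"t",s["time"],"gw",s["grip_width"],"F",s["ft_force"].round(2),"q",s["joint_positions"].round(2))
E
python3 -c "
from h import *
go(.6387,.1022,.15,83.2)"
```

```text
d [-559.2 -324.3   86.2] turn [-0.002 -0.    -0.249] pos [0.2336 0.606  0.2355] t 0.1 gw 1.0013076982088656 F [-0.58 -0.17  0.19] q [-1.19  0.32 -0.07  1.45  0.02  1.37 -0.06]
```

```bash
python3 -m handwheel '[[-140,-81,20,0,0,-0.06,-1],[-280,-162,40,0,0,-0.12,-1],[-420,-243,60,0,0,-0.19,-1],[-559,-324,86,0,0,-0.249,-1],[-559,-324,86,0,0,-0.249,-1],[-559,-324,86,0,0,-0.249,-1],[-559,-324,86,0,0,-0.249,-1],[-559,-324,86,0,0,-0.249,-1],[-559,-324,86,0,0,-0.249,-1],[-559,-324,86,0,0,-0.249,-1],[-559,-324,86,0,0,-0.249,-1],[-559,-324,86,0,0,-0.249,-1]]' 20; python3 -c "
from h import *
go(.6387,.1022,.024,83.2)
cv2.imwrite('pics/top1.png',ctrl.get_image('top')[:,:,::-1])
cv2.imwrite('pics/side1.png',ctrl.get_image('side')[:,:,::-1])"
```

```text
time: 1.6
position: [0.6394, 0.0997, 0.1494]
tool_rot: [-0.194, -3.134, 0.003]
ft_force: [-0.6, 0.6, 0.4]
grip_width: 0.998
d [  0.8   2.7 125.4] turn [-0.002 -0.001 -0.005] pos [0.6394 0.0997 0.1494] t 1.6 gw 0.9980330687786565 F [-0.64  0.57  0.37] q [-0.42  0.37  0.29  1.58 -0.11  1.21  1.33]
```

```bash
python3 -m handwheel '[[0,0,0,0,0,0,-1],[0,0,0,0,0,0,-1]]'; python3 -c "
from h import *
go(.6387,.1022,.024,83.2)"
```

```text
time: 1.95
position: [0.6384, 0.1049, 0.1509]
tool_rot: [0.183, 3.136, 0.001]
ft_force: [0.3, 0.1, 0.6]
grip_width: 1.001
d [ -0.6  -2.8 126.9] turn [0.001 0.    0.002] pos [0.6384 0.1049 0.1509] t 1.95 gw 1.0012345746682991 F [0.28 0.07 0.57] q [-0.43  0.37  0.28  1.58 -0.11  1.21  1.33]
```

View pics/side1.png

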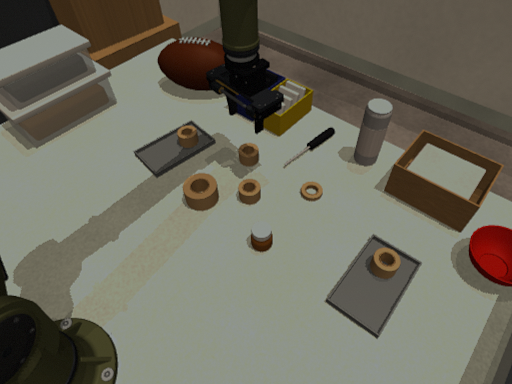

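The gripper is above the far roll, at side pixel (248,110), with nothing nearby. I'll descend and check before closing.

```bash
python3 -m handwheel '[[0,-2,50,0,0,0,-1],[0,-2,90,0,0,0,-1],[0,-2,115,0,0,0,-1],[0,-2,126,0,0,0,-1],[0,-2,126,0,0,0,-1],[0,-2,126,0,0,0,-1]]'; python3 -c "
from h import *
go(.6387,.1022,.024,83.2)"; python3 -m handwheel '[[0,0,0,0,0,0,0.2],[0,0,0,0,0,0,0.2],[0,0,0,0,0,0,0.2],[0,0,0,0,0,0,0.2],[0,0,0,0,0,0,0.2],[0,0,0,0,0,0,0.2]]' 20;  python3 -c "
from h import *
go(.494,.2937,.15,83.2)"
```

```text
time: 2.7
position: [0.6397, 0.1016, 0.0262]
tool_rot: [0.186, 3.134, 0.001]
ft_force: [-0.1, 0.1, 0.6]
grip_width: 1.003
d [1.1 0.5 2.1] turn [0.001 0.002 0.   ] pos [0.6397 0.1016 0.0262] t 2.7 gw 1.0027513423381493 F [-0.08  0.06  0.58] q [-0.41  0.49  0.26  1.68 -0.15  0.99  1.36]
time: 3.45
position: [0.6387, 0.1015, 0.0248]
tool_rot: [0.186, 3.136, 0.001]
ft_force: [-0.1, 0.6, 1.5]
grip_width: 0.64
d [ 166.5  173.8 -125.2] turn [0. 0. 0.] pos [0.6387 0.1015 0.0248] t 3.45 gw 0.6397549202817879 F [-0.11  0.59  1.47] q [-0.41  0.5   0.26  1.68 -0.15  0.99  1.36]
```

The jaws stopped at 0.640 × 87 = 55.7 mm, so they hold the 56 mm roll. I'll lift and carry it to the left tray.

```bash
python3 -m handwheel '[[0,0,-40,0,0,0,0.2],[0,0,-90,0,0,0,0.2],[40,40,-125,0,0,0,0.2],[75,80,-125,0,0,0,0.2],[110,115,-125,0,0,0,0.2],[140,145,-125,0,0,0,0.2],[160,168,-125,0,0,0,0.2],[166,174,-125,0,0,0,0.2],[166,174,-125,0,0,0,0.2],[166,174,-125,0,0,0,0.2],[166,174,-125,0,0,0,0.2],[166,174,-125,0,0,0,0.2]]'; python3 -c "
from h import *
go(.494,.2937,.029,83.2)
cv2.imwrite('pics/side2.png',ctrl.get_image('side')[:,:,::-1])
cv2.imwrite('pics/top2.png',ctrl.get_image('top')[:,:,::-1])"
```

```text
time: 4.95
position: [0.495, 0.2929, 0.1495]
tool_rot: [0.189, 3.136, -0.0]
ft_force: [-0.5, -0.7, -0.7]
grip_width: 0.643
d [  1.1   0.7 120.5] turn [-0.     0.    -0.002] pos [0.495  0.2929 0.1495] t 4.95 gw 0.6430985937217721 F [-0.49 -0.67 -0.75] q [-0.73  0.22  0.17  1.76 -0.04  1.17  0.9 ]
```

View pics/side2.png

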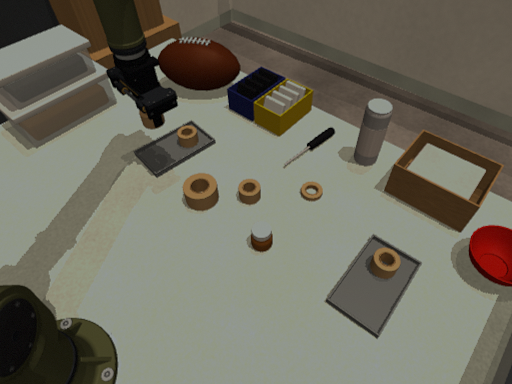

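The roll is held at side pixel (148,120), above the tray's free half. I'll lower it gently.

```bash
python3 -m handwheel '[[0,0,50,0,0,0,0.2],[0,0,90,0,0,0,0.2],[0,0,105,0,0,0,0.2],[0,0,113,0,0,0,0.2],[0,0,118,0,0,0,0.2],[0,0,120,0,0,0,0.2],[0,0,120,0,0,0,0.2]]'; python3 -c "
from h import *
go(.494,.2937,.028,83.2)
cv2.imwrite('pics/side3.png',cv2.resize(ctrl.get_image('side')[60:220,60:300,::-1],None,fx=3,fy=3))"
```

```text
time: 5.92
position: [0.4949, 0.294, 0.0303]
tool_rot: [0.186, 3.135, 0.001]
ft_force: [0.3, 0.0, -1.8]
grip_width: 0.641
d [ 0.9 -0.4  2.3] turn [ 0.001  0.001 -0.   ] pos [0.4949 0.294  0.0303] t 5.925 gw 0.6411527259448916 F [ 0.3   0.04 -1.76] q [-0.72  0.35  0.16  1.86 -0.07  0.93  0.92]
```

View pics/side3.png

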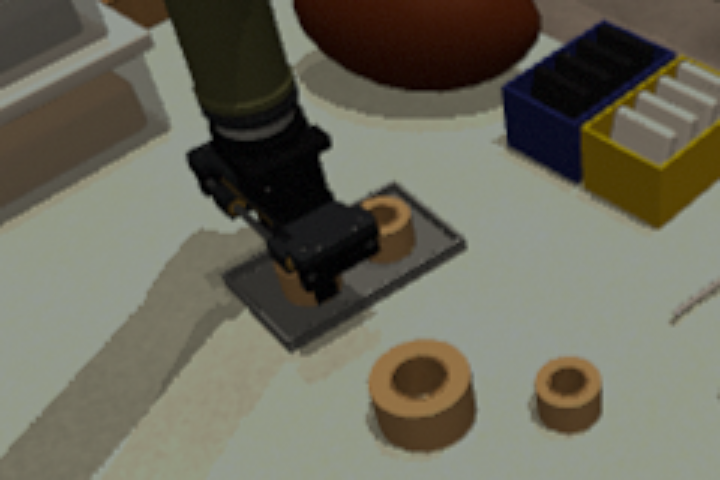

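The roll is in the near half, inside the walls, 1–2 mm above the floor. I'll lower it the last 2 mm, open partway to clear the walls, then rise.

```bash
python3 -m handwheel '[[0,0,1,0,0,0,0.2],[0,0,2,0,0,0,0.2],[0,0,2,0,0,0,0.2],[0,0,2,0,0,0,-0.55],[0,0,2,0,0,0,-0.55],[0,0,2,0,0,0,-0.55],[0,0,2,0,0,0,-0.55]]'; python3 -m handwheel '[[0,0,-15,0,0,0,-0.55],[0,0,-50,0,0,0,-1],[0,0,-100,0,0,0,-1],[0,0,-122,0,0,0,-1],[0,0,-122,0,0,0,-1]]'; python3 -c "
from h import *
go(.5439,.0139,.15,91.4)
cv2.imwrite('pics/side4.png',cv2.resize(ctrl.get_image('side')[60:220,60:300,::-1],None,fx=3,fy=3))"
```

```text
time: 6.85
position: [0.4944, 0.2936, 0.0274]
tool_rot: [-0.186, -3.136, 0.0]
ft_force: [0.6, 0.3, -0.6]
grip_width: 0.776
time: 7.48
position: [0.4959, 0.2946, 0.1528]
tool_rot: [0.186, 3.132, 0.006]
ft_force: [0.3, -0.3, -0.5]
grip_width: 0.996
d [ -80.9 -273.     2.1] turn [ 0.004  0.004 -0.143] pos [0.4959 0.2946 0.1528] t 7.475 gw 0.9960700257564 F [ 0.34 -0.34 -0.48] q [-0.73  0.22  0.17  1.76 -0.04  1.17  0.9 ]
```

View pics/side4.png

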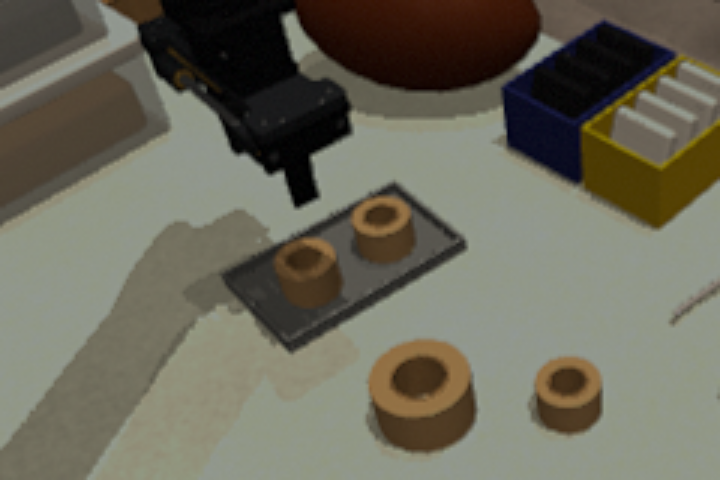

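The first roll lies flat beside the tray's own roll at crop pixel (308,270), released. Now the second roll.

```bash
python3 -m handwheel '[[-17,-55,0,0,0,-0.04,-1],[-34,-110,0,0,0,-0.07,-1],[-50,-165,0,0,0,-0.1,-1],[-67,-220,0,0,0,-0.13,-1],[-81,-260,0,0,0,-0.143,-1],[-81,-273,0,0,0,-0.143,-1],[-81,-273,0,0,0,-0.143,-1],[-81,-273,0,0,0,-0.143,-1],[-81,-273,0,0,0,-0.143,-1]]'; python3 -c "
from h import *
go(.5439,.0139,.024,91.4)"
```

```text
time: 8.65
position: [0.5423, 0.015, 0.1494]
tool_rot: [0.043, -3.141, -0.001]
ft_force: [1.0, 0.2, 0.9]
grip_width: 1.003
d [ -1.6  -1.2 125.4] turn [ 0.001 -0.     0.003] pos [0.5423 0.015  0.1494] t 8.65 gw 1.0030164816047364 F [0.96 0.21 0.87] q [-0.4   0.16  0.36  1.84 -0.06  1.15  1.57]
```

```bash
python3 -m handwheel '[[-1,-1,50,0,0,0,-1],[-1,-1,90,0,0,0,-1],[-1,-1,115,0,0,0,-1],[-1,-1,125,0,0,0,-1],[-1,-1,125,0,0,0,-1],[-1,-1,125,0,0,0,-1]]'; python3 -m handwheel '[[0,0,0,0,0,0,0.2],[0,0,0,0,0,0,0.2],[0,0,0,0,0,0,0.2],[0,0,0,0,0,0,0.2],[0,0,0,0,0,0,0.2],[0,0,0,0,0,0,0.2]]' 20; python3 -c "
from h import *
go(.4937,-.348,.15,91.4)"
```

```text
time: 9.4
position: [0.5446, 0.0124, 0.0258]
tool_rot: [-0.039, 3.139, 0.001]
ft_force: [0.7, 0.2, -0.5]
grip_width: 1.0
time: 10.15
position: [0.5436, 0.0121, 0.0247]
tool_rot: [-0.038, 3.141, 0.0]
ft_force: [-0.6, 0.5, 1.6]
grip_width: 0.628
d [  58.6 -358.8 -125.4] turn [ 0.  0. -0.] pos [0.5436 0.0121 0.0247] t 10.15 gw 0.6279781313189029 F [-0.65  0.48  1.58] q [-0.37  0.31  0.34  1.94 -0.13  0.91  1.63]
```

```bash
python3 -m handwheel '[[0,0,-50,0,0,0,0.2],[0,0,-100,0,0,0,0.2],[0,0,-125,0,0,0,0.2],[0,0,-125,0,0,0,0.2]]'; python3 -c "
from h import *
go(.4937,-.348,.15,91.4)
cv2.imwrite('pics/side5.png',ctrl.get_image('side')[:,:,::-1])"
```

```text
time: 10.65
position: [0.545, 0.0121, 0.1515]
tool_rot: [-0.038, 3.137, 0.001]
ft_force: [-0.2, -0.7, -1.8]
grip_width: 0.628
d [  60.  -358.7    1. ] turn [ 0.001  0.004 -0.   ] pos [0.545  0.0121 0.1515] t 10.65 gw 0.6279658737837063 F [-0.24 -0.74 -1.8 ] q [-0.4   0.16  0.36  1.84 -0.06  1.15  1.58]
```

View pics/side5.png

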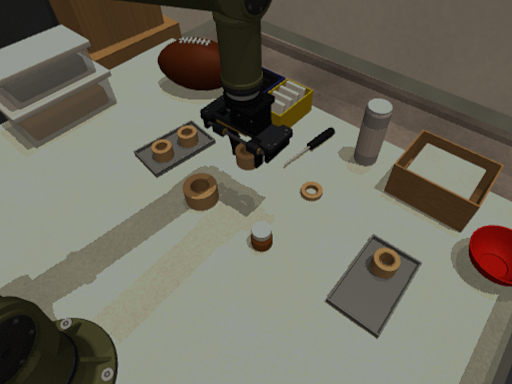

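The second roll is held level at side pixel (247,155). I'll carry it to the right tray.

```bash
python3 -m handwheel '[[7,-45,0,0,0,0,0.2],[15,-90,0,0,0,0,0.2],[22,-135,0,0,0,0,0.2],[30,-180,0,0,0,0,0.2],[38,-225,0,0,0,0,0.2],[45,-270,0,0,0,0,0.2],[53,-315,0,0,0,0,0.2],[58,-345,0,0,0,0,0.2],[59,-359,0,0,0,0,0.2],[59,-359,0,0,0,0,0.2],[59,-359,0,0,0,0,0.2],[59,-359,0,0,0,0,0.2]]'; python3 -c "
from h import *
go(.4937,-.348,.03,91.4)
cv2.imwrite('pics/side6.png',ctrl.get_image('side')[:,:,::-1])"
```

```text
time: 12.2
position: [0.494, -0.3466, 0.1494]
tool_rot: [-0.042, 3.141, 0.002]
ft_force: [-0.1, -0.1, 0.2]
grip_width: 0.631
d [  0.3  -1.5 119.4] turn [0.001 0.    0.002] pos [ 0.494  -0.3466  0.1494] t 12.2 gw 0.6310066462124729 F [-0.07 -0.15  0.23] q [ 0.07  0.31  0.6   1.7  -0.19  1.19  2.32]
```

View pics/side6.png

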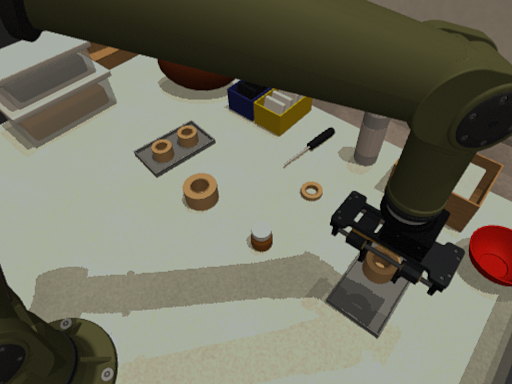

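The grip reads 0.631, so the roll is still held. The gripper covers the tray's own roll in this view. Lowering.

```bash
python3 -m handwheel '[[0,-1,50,0,0,0,0.2],[0,-1,90,0,0,0,0.2],[0,-1,105,0,0,0,0.2],[0,-1,113,0,0,0,0.2],[0,-1,118,0,0,0,0.2],[0,-1,120,0,0,0,0.2],[0,-1,120,0,0,0,0.2]]'; python3 -c "
from h import *
go(.4937,-.348,.028,91.4)
cv2.imwrite('pics/side7.png',cv2.resize(ctrl.get_image('side')[200:360,270:510,::-1],None,fx=3,fy=3))"
```

```text
time: 13.12
position: [0.4937, -0.3496, 0.0303]
tool_rot: [-0.038, 3.14, -0.001]
ft_force: [-0.0, 0.5, -0.8]
grip_width: 0.634
d [-0.   1.6  2.3] turn [-0.     0.001 -0.   ] pos [ 0.4937 -0.3496  0.0303] t 13.125 gw 0.6338196368649502 F [-0.04  0.47 -0.75] q [ 0.12  0.45  0.56  1.8  -0.28  0.97  2.39]
```

View pics/side7.png

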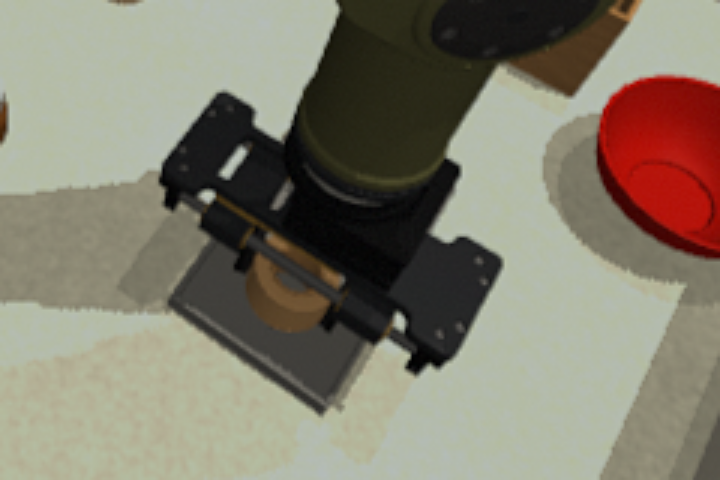

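The roll sits inside the walls in the near half. I'll seat it and release.

```bash
python3 -m handwheel '[[0,0,1,0,0,0,0.2],[0,0,2,0,0,0,0.2],[0,0,2,0,0,0,0.2],[0,0,2,0,0,0,-0.55],[0,0,2,0,0,0,-0.55],[0,0,2,0,0,0,-0.55],[0,0,2,0,0,0,-0.55]]'; python3 -m handwheel '[[0,0,-15,0,0,0,-0.55],[0,0,-50,0,0,0,-1],[0,0,-100,0,0,0,-1],[0,0,-160,0,0,0,-1],[0,0,-180,0,0,0,-1],[0,0,-180,0,0,0,-1]]'; python3 -c "
from h import *
go(.4937,-.348,.15,91.4)
cv2.imwrite('pics/side8.png',ctrl.get_image('side')[:,:,::-1])
cv2.imwrite('pics/top8.png',ctrl.get_image('top')[:,:,::-1])"
```

```text
time: 14.05
position: [0.4932, -0.3493, 0.0274]
tool_rot: [0.038, -3.141, -0.0]
ft_force: [-0.1, 0.2, 0.4]
grip_width: 0.771
time: 14.8
position: [0.494, -0.3499, 0.2096]
tool_rot: [-0.038, 3.138, -0.002]
ft_force: [0.1, -0.1, -1.3]
grip_width: 0.999
d [ 0.5  2.  59.6] turn [-0.001  0.004 -0.   ] pos [ 0.494  -0.3499  0.2096] t 14.8 gw 0.9990479974318461 F [ 0.05 -0.14 -1.31] q [ 0.05  0.27  0.62  1.63 -0.16  1.29  2.3 ]
```

View pics/side8.png

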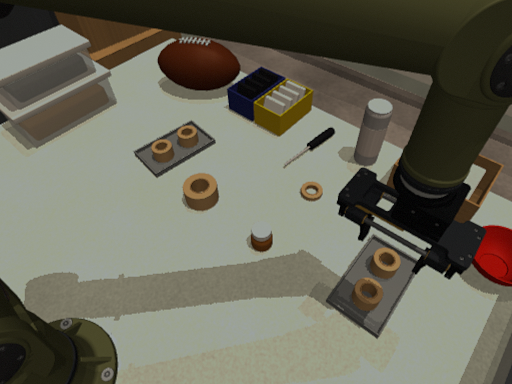

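View pics/top8.png

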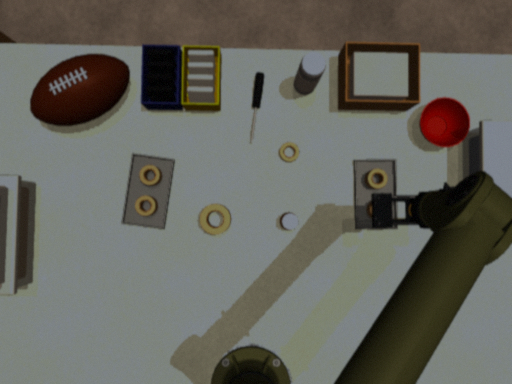

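Both trays hold two rolls: side pixels (162,150) and (187,135) on the left, (367,293) and (386,262) on the right. I'll do a quick numeric check of the placed rolls, then hand in.

```bash
python3 - <<'E'
from h import *
for nm,c,a,n,uv in [("L",(.5358,.2887),-6.8,"top",(145.5,205.5)),("L",(.5358,.2887),-6.8,"side",(162,145)),("R",(.5356,-.347),1.4,"side",(368,288))]:
    w=ray(n,uv,.042)[0,:2]-c;t=np.radians(a)
    print(nm,n,(w[0]*np.cos(t)+w[1]*np.sin(t)).round(3),(-w[0]*np.sin(t)+w[1]*np.cos(t)).round(3))
E
python3 -m handwheel '[[0,0,-20,0,0,0,-1],[0,0,-20,0,0,0,-1],[0,0,-20,0,0,0,-1],[0,0,-20,0,0,0,-1]]'
python3 -c "
from bench import ctrl
print(ctrl.close_job())"
```

```text
L top -0.039 -0.003
L side -0.036 -0.0
R side -0.038 0.002
time: 15.4
position: [0.493, -0.3491, 0.227]
tool_rot: [0.038, -3.141, -0.001]
ft_force: [0.2, 1.6, 0.3]
grip_width: 1.002
the job is handed in; nothing more can be done
None
```

I put one loose roll in the left tray first, then the other in the right, and handed the job in at about 15.4 s of the 51 s allowed. `close_job()` gives no verdict, so the result rests on my own checks:

- **Positions:** in the tray frames, the left roll measured about (-39, -3) mm from above and (-36, 0) mm from the side. The right roll measured about (-38, +2) mm from the side. All are well inside the limits and close to the -42 mm ideal.
- **Resting state:** the last pictures show both rolls flat on the tray floor and released. The gripper was open and about 0.2 m up, touching nothing. The big roll, narrow roll and jar stayed where they were.
- **Disagreements:** the gripper read slightly narrower on the second roll (54.6 mm, against 55.7 mm on the first), but it held firmly. The arm hid the right roll from the top camera, so I checked that one from the side only.

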